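# Lever open the hatch and tilt the long bar out

### The arm

A 6-joint arm with a two-finger parallel gripper is mounted at the origin on a cart in front of the work surface, level with it; the furniture and walls round the work are solid. World frame = base frame: x ahead of the robot, y to its left, z up, the work surface at z = 0. Lengths are in m, angles in rad, forces in N, time in s.
With the tool pointing down it reaches from about 0.425 to 0.95 m from the base axis. Payload 3.5 kg.
Tool frame: the origin (TCP) lies between the finger pads; the fingertips stand 22 mm ahead of it and the grasp point (between the pads) lies 3 mm ahead of it (ctrl.nose_length is the z of the fingertips in the tool frame, in m); z points along the fingers, y is the line along which they close (so a half turn about z gives the same grasp; the last joint's range is limited). The gripper opens to 85 mm and grips with 20 to 120 N. Pads are 22 mm wide; open, the fingers measure 114 mm over their backs; the gripper's body (76 mm by 85 mm) begins 54 mm behind the grasp point. The pads swing forward as they close: fully open they stand 13 mm farther back than shut.
Start: joints at [-0.15, 0.286, 1.577, -0, 1.279, -0.15], TCP at [0.675, 0, 0.253] pointing down, gripper open.
Joint ranges: [-2.77, 2.77], [-0.9, 2.22], [0.21, 2.48], [-1.53, 4.67], [0.24, 2.81], [-2.84, 2.84]. Speed limits (rad/s): [2.79, 2.79, 3.14, 3.14, 3.14, 3.14].

### API

Orientations are given as a unit quaternion [x, y, z, w].
In Python, from plant import ctrl gives the robot as it stands. The module is installed in compiled form; this text tells all that it offers.
- The arm moves only by the tool send_rows, never from a script. Its argument "rows" is text: rows parted by semicolons, each of 7 numbers parted by spaces: the turn, a rotation vector about the tool's x, y, z in degrees, then the shift along the tool's x, y, z in mm, then the opening, from -1 (shut) to 1 (fully open). A call has 1 to 8 rows; each row is the pose to reach, as a shift and turn from the pose commanded when the call began, along the tool's axes at that moment; what a row does not reach only later rows make up. A row lasts 1/8 s, in which the tool goes at most 62.5 mm and 10.7 degrees, less where a joint would pass 70% of its speed; a pose out of reach is approached as far as the arm can. A call with a gripper value outside its range is refused whole. The fingers move at their own pace and stop on an object; "grip_force" is the grip in N (left out, the last holds). Time passes only in rows, so rows that repeat a pose let the fingers close. It gives the time, the measured TCP pose, the force, the opening and the grip force at its end, in the units of the state.
- ctrl.get_state(): the state, without advancing time (a new reading comes with each control period).
- ctrl.read_camera(name): name is "scene" or "side" or "wrist"; returns a dict with "color" (384x512x3 uint8, red, green, blue), "fx", "fy", "cx", "cy" (pixels), "extrinsics" (4x4, takes a point from world to camera coordinates). Camera axes: x right, y down, z forward; pixel columns grow to the right and rows downward; lengths in m; the calibration is good to about 2 mm. A picture is of the moment at which its call begins. There is no depth.
- ctrl.sign_off(): hands the job in; it is judged then, once.
Trained networks look in a picture, given as the dict that the camera call returned (one of the last four; its "shot" number tells which), for a name from the list of things; names that differ only in an ending like _2 or _b are one class to them, and where a whole thing is asked for, a point or a joint stands for the part that bears it (a point fixed in the world has none). Each returns a list of dicts, best first, with "p" (0 to 1); they miss things now and then, are a little off and sometimes report something else, mostly with a low value. They report only what shows in the picture. A call takes as long as a camera call.
- ctrl.look_for(picture, target): "position" ([x, y, z] in m, in the coordinates of the camera as it stood for that picture, good to about 4 mm: the middle of the surface that is visible of it).
The state is a dict: "time": time; "qpos": joint angles; "dq": joint speeds; "joint_efforts": joint torques, N m; "eef_pos": TCP position; "tcp_rot": TCP orientation; "contact_force": force on the tool from outside, world axes, zero at the start; "wrist_torque": the same for the moment, N m; "opening": opening from 0.0 (shut) to 1.0 (fully open); "finger_force": force on a finger pad.
Only numpy, scipy, OpenCV 4.12 (cv2) and the standard library are available. Lean on these libraries where they do the work, as an engineer would, in place of code of your own. Each camera call takes 0.05 s, during which the arm holds its last target. There are 200 camera calls.

### The job

A steel parallel bar has been left inside the low grey case. Slip the scraper's blade into the notch under the front edge of the case's hinged cover, lever the cover up with it and swing it fully upright so that it stays open, then lay the scraper back down on the bench. Take hold of the bar, which is longer than the hatch, tilt it out through the opening left end first, and finish still holding it, at rest and well clear above the case (all of it at least 5 cm above the case's top), leaving the cup, the bushings and the V-block where they stand.

Things in the scene. Friction and masses are not known exactly. Their poses are not given: they have to be found in the camera images.
- case: low grey sheet-metal case fixed to the bench, 134 (x) x 206 (y) x 56 mm high, plus a flat 20 mm foot flange at each y end. Origin: centre of its underside; x points away from the robot, y left, z up. Sheet 3 mm thick: inner floor at z = 3, inside x = -64..64, y = -100..100 mm
- deck_edge (a point): middle of the edge where the case's fixed top deck ends and the hatch begins: x = 0, y = +10, z = 56 mm in the case's frame. The deck (z = 53 to 56 mm) covers y = -100 to +10 mm; the hatch opening runs from y = +10 to +100 mm (90 mm) and is 128 mm wide in x, under the hinged cover
- cover (a joint): angle of the plain aluminium hinged cover, rad: 0 shut, grows as the edge toward the robot rises, upright 1.57, stop 1.9. Plate 132 x 93 x 3 mm on the rim (z = 56..59), 120 g, no handle; hinge line along the case's y at x = +65, z = 56 mm, cover centred on y = +55 mm. Stiff hinge (0.12 N m): stays where left; 2 N at the free edge lifts it
- notch (a point): centre of the pry notch, on the outer face of the front wall (case frame x = -67, y = +55, z = 50 mm): a cut-out 40 mm wide in y and 12 mm high (z = 44 to 56), right under the cover's free edge and open to the inside: a blade put in level from the front can go far in and lift the cover
- cover_front_edge (a point): middle of the cover's free edge, on its underside, 132 mm from the hinge line; moves with the cover
- scraper: scraper lying on the bench, 80 g: wooden handle 96 x 22 x 18 mm (long, wide, high), flat steel blade 18 mm wide, 2.5 mm thick. Origin: underside of the handle's middle; x toward the blade, z up as it lies. Handle from x = -48 to +48, ferrule to 56, blade to 130 mm; the blade's mid-plane is at z = 9 mm
- blade_tip (a point): middle of the blade's end edge, on the scraper at x = +130, y = 0, z = 9 mm
- bar: plain steel parallel bar with three holes, 10 (x) x 120 (y) x 20 mm high, about 250 g, lying on the case's inner floor along the case's y (within 5 degrees). Origin: centre of its underside; y along its length. Its left end (+y) lies under the hatch, its right end under the fixed deck
- bar_left_end (a point): centre of the bar's left end face (+y end), at y = +60, z = 10 mm in the bar's frame
- bar_right_end (a point): centre of the bar's right end face (-y end), at y = -60, z = 10 mm in the bar's frame
- tin_cup: tin cup with small tools in it, 58 mm across, 95 mm high, a bystander; origin: centre of its underside
- bushing_0: flanged steel bushing, 39 mm across, 36 mm high, a bystander; origin: centre of its underside
- bushing_1: slimmer flanged steel bushing, 32 mm across, 52 mm high, a bystander; origin: centre of its underside
- v_block: steel V-block, 45 x 32 x 30 mm, a bystander; origin: centre of its underside

How it is judged:
By the outcome, as a careful person would: the job done as asked, in the order asked, and still so for the second after the job is handed in, while the arm keeps its last pose, push and grip.
It also fails if it takes over 61 s, if anything falls off the work surface, if the arm or the gripper's body presses on something with over 40 N, if the wrist force passes 120 N, or if a joint passes its speed limit or range.

## Working session

There is one attempt and no reset: what is moved stays moved. The work goes in short steps, Python scripts to look and compute and a tool call to move; the robot and the scene stay as the last step left them, time stands still between calls to the robot, and variables do not carry over. Pictures are saved under pics/ and viewed, at most 10 in all, crops included, and the job is handed in when it is done.

Besides the shell and the picture viewer there is one more tool, called in YAML: its name, and indented under it one key for each argument. send_rows: Moves the arm, as the interface text tells. Its arguments: {"type":"object","properties":{"rows":{"type":"string"},"grip_force":{"type":"number"}},"required":["rows"]}

```bash
mkdir -p pics; cat > h.py <<'E'
import numpy as np, cv2
from scipy.spatial.transform import Rotation as R
from plant import ctrl
def shot(n,save=None):
    p=ctrl.read_camera(n)
    if save: cv2.imwrite('pics/'+save,p['color'][:,:,::-1])
    return p
def w(p,c): 
    E=np.array(p['extrinsics']); return E[:3,:3].T@(np.array(c)-E[:3,3])
def look(p,t,k=2):
    return [(round(d['p'],2),np.round(w(p,d['position'])*1000,1).tolist()) for d in ctrl.look_for(p,t)[:k]]
def px(p,X):
    E=np.array(p['extrinsics']); c=E[:3,:3]@np.array(X)+E[:3,3]; return (p['fx']*c[0]/c[2]+p['cx'],p['fy']*c[1]/c[2]+p['cy'])
def ray(p,u,v,z):
    E=np.array(p['extrinsics']); o=-E[:3,:3].T@E[:3,3]; d=E[:3,:3].T@np.array([(u-p['cx'])/p['fx'],(v-p['cy'])/p['fy'],1]); return o+d*(z-o[2])/d[2]
def st():
    s=ctrl.get_state(); print({k:np.round(s[k],4).tolist() for k in ('time','qpos','eef_pos','tcp_rot','contact_force','opening','finger_force')})
    return s
E
python3 - <<'E'
from h import *
st()
P=[shot(n,n+'0.png') for n in('scene','side','wrist')]
for n,p in zip(('scene','side','wrist'),P):
    E=np.array(p['extrinsics']);print(n,p['fx'],(-E[:3,:3].T@E[:3,3]).round(3))
    for t in 'case deck_edge notch cover_front_edge scraper blade_tip tin_cup bushing_0 bushing_1 v_block'.split(): print(t,look(p,t))
a=np.hstack([P[0]['color'],P[1]['color']]); 
E
```

```text
{'time': 0.0, 'qpos': [-0.15, 0.2872, 1.5782, 0.0, 1.2786, -0.15], 'eef_pos': [0.6744, 0.0001, 0.2519], 'tcp_rot': [0.7071, 0.7071, -0.0007, -0.0009], 'contact_force': [-0.1842, 0.1954, 0.3917], 'opening': 1.0013, 'finger_force': 0.0}
scene 481.87510273544945 [ 0.024 -0.789  1.062]
case [(0.92, [594.4, -62.7, 60.4]), (0.47, [616.9, 24.5, 57.1])]
deck_edge [(0.93, [591.3, -61.7, 58.7])]
notch [(0.58, [591.7, -59.1, 55.8])]
cover_front_edge [(0.58, [616.6, 23.8, 63.3])]
scraper [(0.82, [464.0, 292.3, 12.0]), (0.72, [594.8, -58.5, 63.5])]
blade_tip [(0.58, [464.5, 289.8, 19.5])]
tin_cup [(0.85, [680.3, 201.7, 43.4])]
bushing_0 [(0.6, [571.2, -342.6, 35.9]), (0.55, [554.2, -387.6, 44.4])]
bushing_1 [(0.6, [571.2, -342.6, 35.9]), (0.55, [554.2, -387.6, 44.4])]
v_block [(0.62, [598.5, -291.1, 26.5])]
side 440.95715303905223 [ 0.447 -0.904  0.766]
case [(0.72, [605.3, -87.0, 51.3])]
deck_edge [(0.72, [604.8, -86.3, 53.0]), (0.26, [556.9, -394.5, 43.0])]
notch [(0.97, [603.5, -90.3, 51.8])]
cover_front_edge [(0.74, [618.1, 24.4, 61.7])]
scraper [(0.85, [469.5, 280.2, 10.2])]
blade_tip [(0.83, [466.7, 281.8, 18.9])]
tin_cup [(0.58, [681.6, 186.3, 42.1])]
bushing_0 [(0.7, [569.8, -338.8, 38.9]), (0.57, [560.1, -393.7, 44.2])]
bushing_1 [(0.7, [569.8, -338.8, 38.9]), (0.57, [560.1, -393.7, 44.2])]
v_block [(0.84, [603.3, -297.3, 25.5])]
wrist 295.8556674901004 [0.674 0.083 0.372]
case [(0.69, [612.9, -0.7, 54.4])]
deck_edge [(0.96, [614.1, -0.0, 57.0])]
notch [(0.77, [614.0, -2.3, 55.4])]
cover_front_edge [(0.74, [618.3, 26.2, 60.3]), (0.46, [613.8, -3.0, 55.2])]
scraper []
blade_tip [(0.48, [616.2, 26.3, 59.9])]
tin_cup []
bushing_0 [(0.39, [563.6, -323.8, 2.1])]
bushing_1 [(0.39, [563.6, -323.8, 2.1])]
v_block [(0.76, [601.8, -280.8, 16.4])]
```

View pics/scene0.png

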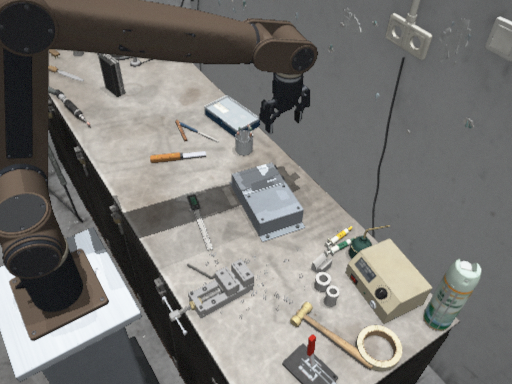

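View pics/wrist0.png

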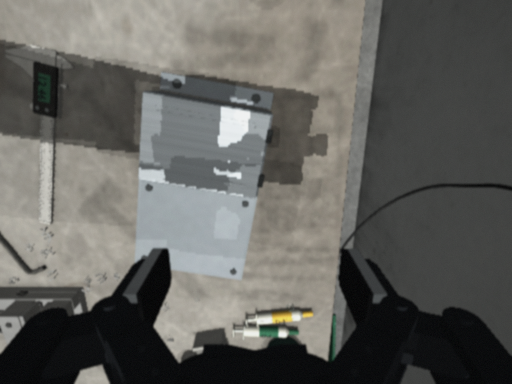

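The scene view shows the case around (268,200), the scraper with its handle at (152-178,157) and blade tip at (206,153), and the cup at (244,142). The wrist view shows the case with the cover on its upper part: corners near (142,93), (272,108), (262,197) and (137,182).

```bash
python3 - <<'E'
from h import *
pw=shot('wrist');ps=shot('scene');pd=shot('side')
for p,pts,z in((pw,[(142,93),(272,108),(262,197),(137,182)],.059),(pw,[(135,248),(242,279)],.056),(ps,[(152,158),(178,156),(206,153)],.012)):
    for u,v in pts: print(u,v,(ray(p,u,v,z)*1000).round(1))
print(px(pd,[.45,.25,.01]),px(pd,[.46,.36,.01]))
c=lambda p,x,y,W,H,s:cv2.resize(p['color'][y:y+H,x:x+W],None,fx=s,fy=s,interpolation=cv2.INTER_CUBIC)
a=c(pw,125,60,160,230,2.6)
u,v=map(int,px(pd,[.465,.285,.01])); x0,y0=u-50,max(0,v-30); print('side crop',x0,y0)
b=c(ps,140,130,80,50,4.75); d=c(pd,x0,y0,95,60,4)
im=np.zeros((598,800,3),np.uint8); im[:a.shape[0],:a.shape[1]]=a; im[:b.shape[0],418:418+b.shape[1]]=b[:,:382]; im[250:250+d.shape[0],418:418+d.shape[1]]=d
print(a.shape,b.shape,d.shape)
cv2.imwrite('pics/crop1.png',im[:,:,::-1])
E
```

```text
142 93 [560.6  79.5  59. ]
272 108 [692.2  64.9  59. ]
262 197 [682.8 -32.3  59. ]
137 182 [543.6 -14.6  59. ]
135 248 [529.2 -99.5  56. ]
242 279 [ 658.6 -143.7   56. ]
152 158 [407.6 318.7  12. ]
178 156 [482.2 283.4  12. ]
206 153 [565.6 248.4  12. ]
(np.float64(199.01329160207717), np.float64(157.56382887552033)) (np.float64(200.0696211265448), np.float64(138.97837280766277))
side crop 153 121
(598, 416, 3) (238, 380, 3) (240, 380, 3)
```

View pics/crop1.png

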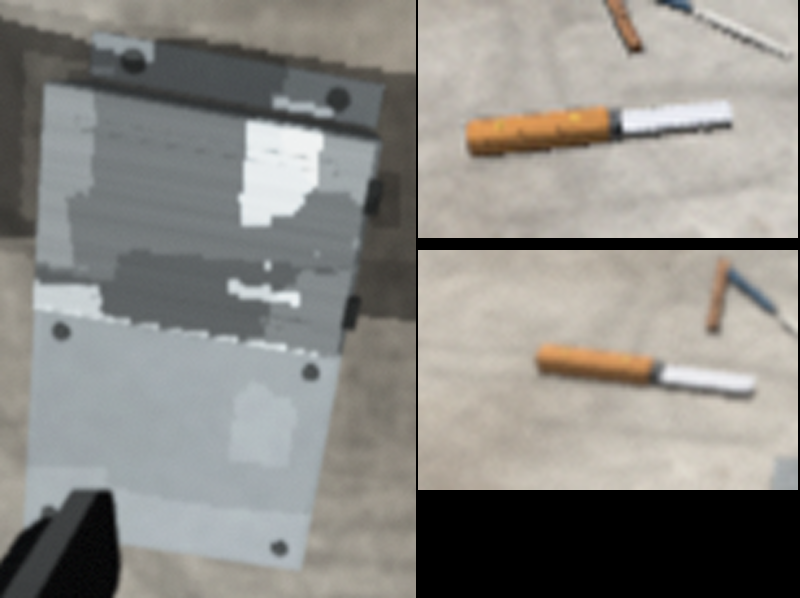

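View pics/side0.png

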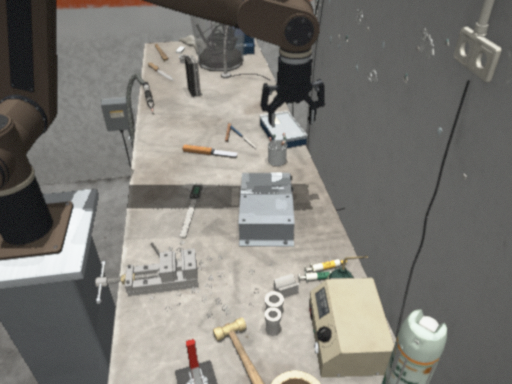

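The crop shows the cover corners in the wrist view at about (141.9,92.3), (271.2,113.1), (255.8,196.5) and (137.7,179.2), and the deck's back-right corner at (241.2,279.2). The scraper runs from (150.7,159) to (206.1,154.2) in the scene view and from (183,148) to (237.3,155) in the side view. The side view shows the case at (266,208) and the bushings and V-block well to the right.

```bash
python3 - <<'E'
from h import *
from scipy.optimize import least_squares as LS
pw,ps,pd=[shot(n) for n in('wrist','scene','side')]
def tf(q,X):
    c,s=np.cos(q[2]),np.sin(q[2]); X=np.array(X,float)/1000
    return [q[0]+c*X[0]-s*X[1],q[1]+s*X[0]+c*X[1],X[2]]
def fit(obs,q0):
    f=lambda q:np.concatenate([np.subtract(px(p,tf(q,X)),uv) for p,X,uv in obs])
    r=LS(f,q0); print(r.x.round(4),np.degrees(r.x[2]).round(2),r.fun.round(1)); return r.x
C=fit([(pw,(-67,101.5,59),(141.9,92.3)),(pw,(65,101.5,59),(271.2,113.1)),(pw,(65,8.5,59),(255.8,196.5)),(pw,(-67,8.5,59),(137.7,179.2)),(pw,(67,-103,56),(241.2,279.2))],[.61,-.03,-.17])
S=fit([(ps,(-48,0,9),(150.7,159)),(ps,(48,0,9),(180.6,155.7)),(ps,(130,0,9),(206.1,154.2)),(pd,(-48,0,9),(182.9,148)),(pd,(48,0,9),(212.3,151)),(pd,(130,0,9),(237.3,155))],[.45,.3,-.4])
for n,X in(('notch',(-67,55,50)),('deck',(0,10,56))): print(n,np.round(tf(C,X),4))
for n,p in(('scene',ps),('side',pd)): print(n,[np.round(px(p,tf(C,X)),1).tolist() for X in((-67,101.5,59),(65,101.5,59),(67,-103,56),(-67,-103,56),(-67,-103,0))])
print('grip',tf(S,(25,0,20)),'ctr',tf(S,(0,0,20)))
from plant import ctrl; print(ctrl.nose_length)
E
```

```text
[ 0.6099 -0.0303 -0.1663] -9.53 [-0.1 -0.8 -0.7  0.9 -0.4  0.9  0.3 -0.4  1.  -0.6]
[ 0.4476  0.2997 -0.4077] -23.36 [ 0.3  0.1  0.5  0.4  0.3 -0.6  0.3 -0.6 -0.6  0.3 -0.7 -0.4]
notch [0.5529 0.035  0.05  ]
deck [ 0.6115 -0.0205  0.056 ]
scene [[232.0, 173.9], [272.0, 162.3], [304.4, 209.3], [260.7, 223.6], [259.9, 236.5]]
side [[241.3, 172.5], [289.3, 172.5], [294.5, 223.2], [238.6, 223.1], [239.3, 239.9]]
grip [np.float64(0.4705476731450291), np.float64(0.2897914858093352), np.float64(0.02)] ctr [np.float64(0.44759666544216525), np.float64(0.2997036624332199), np.float64(0.02)]
0.022
```

```bash
cat >> h.py <<'E'
C=[.6099,-.0303,-.1663]
def tf(q,X):
    c,s=np.cos(q[2]),np.sin(q[2]); X=np.array(X,float)/1000
    return np.array([q[0]+c*X[0]-s*X[1],q[1]+s*X[0]+c*X[1],X[2]])
def yawR(a,tilt=0,tiltax=(1,0,0)):  # tool down, tool x at world yaw a(deg); extra tilt (deg) about world axis
    c,s=np.cos(np.radians(a)),np.sin(np.radians(a)); x=np.array([c,s,0]);z=np.array([0,0,-1.])
    return R.from_rotvec(np.radians(tilt)*np.array(tiltax))*R.from_matrix(np.c_[x,np.cross(z,x),z])
def delta(targets,base=None):
    s=ctrl.get_state(); p0,R0=(np.array(s['eef_pos']),R.from_quat(s['tcp_rot'])) if base is None else base
    for p,Rt in targets: print('turn',np.degrees((R0.inv()*Rt).as_rotvec()).round(1),'shift',(R0.inv().apply(np.array(p)-p0)*1000).round(1))
E
python3 - <<'E'
from h import *
delta([([.4705,.2898,.08],yawR(156.6)),([.4705,.2898,.026],yawR(156.6))])
E
```

```text
turn [ -0.    0.  -66.6] shift [ 289.8 -204.5  173.3]
turn [ -0.    0.  -66.6] shift [ 289.8 -204.5  227.3]
```

send_rows:
  rows: "0 0 -30 150 -105 60 0.1;0 0 -66.6 289.8 -204.5 120 0.1;0 0 -66.6 289.8 -204.5 150 0.1;0 0 -66.6 289.8 -204.5 173 0.1;0 0 -66.6 289.8 -204.5 173 0.1;0 0 -66.6 289.8 -204.5 173 0.1;0 0 -66.6 289.8 -204.5 173 0.1;0 0 -66.6 289.8 -204.5 173 0.1"

```text
time: 2.95
eef_pos: [0.4699, 0.2903, 0.0798]
tcp_rot: [0.202, 0.979, -0.0, -0.0]
contact_force: [1.0, 0.5, -0.1]
opening: 0.555
finger_force: 0.0
```

```bash
python3 - <<'E'
from h import *
s=st(); p=shot('wrist','w1.png')
S=[.4476,.2997,-.4077]
print(px(p,tf(S,(25,0,18))),px(p,tf(S,(130,0,10))),look(p,'scraper'),look(p,'blade_tip'))
delta([([.4705,.2898,.025],yawR(156.6))])
E
```

```text
{'time': 2.95, 'qpos': [0.3698, 0.2307, 1.9937, -0.0005, 0.9184, -0.7931], 'eef_pos': [0.4699, 0.2903, 0.0798], 'tcp_rot': [0.2024, 0.9793, -0.0005, -0.0004], 'contact_force': [1.0104, 0.4941, -0.1119], 'opening': 0.5552, 'finger_force': 0.0}
(np.float64(254.79236968450797), np.float64(221.8656541420808)) (np.float64(254.65293277058268), np.float64(335.4197984252082)) [(0.95, [461.0, 291.6, 16.4])] [(0.56, [461.5, 292.3, 18.9])]
turn [ 0.1  0.2 -0.1] shift [ 2.4 -0.6 57. ]
```

View pics/w1.png

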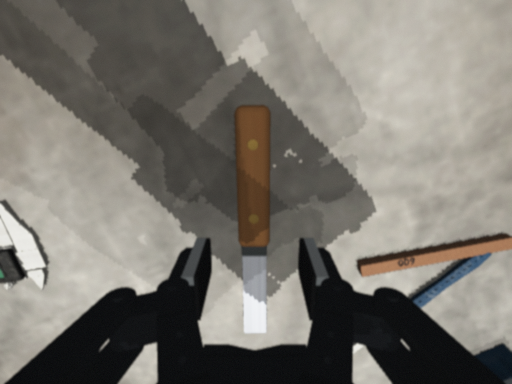

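The scraper lies straight in the wrist view, handle (253,105-247) and tip (255,333), within 2 px of prediction. Descending and gripping.

send_rows:
  rows: "0 0 0 0 0 30 0.1;0 0 0 0 0 50 0.1;0 0 0 0 0 55 0.1;0 0 0 0 0 55 0.1;0 0 0 0 0 55 -1;0 0 0 0 0 55 -1;0 0 0 0 0 55 -1;0 0 0 0 0 55 -1"
  grip_force: 110

```text
time: 4.1
eef_pos: [0.4716, 0.2903, 0.0268]
tcp_rot: [0.203, 0.979, 0.001, 0.001]
contact_force: [-0.6, -0.8, 6.1]
opening: 0.222
finger_force: 108.7
```

```bash
python3 - <<'E'
from h import *
st(); delta([([.4705,.2898,.16],yawR(156.6))])
E
```

```text
{'time': 4.1, 'qpos': [0.3686, 0.3219, 2.0016, -0.0002, 0.8156, -0.7939], 'eef_pos': [0.4716, 0.2903, 0.0268], 'tcp_rot': [0.2027, 0.9792, 0.0006, 0.0011], 'contact_force': [-0.6057, -0.8065, 6.1092], 'opening': 0.2215, 'finger_force': 108.664}
turn [0.1 0.1 0. ] shift [   0.5   -0.6 -133.2]
```

```bash
python3 - <<'E'
from h import *
p=tf(C,(-217,55,118)); print(p); delta([(p,yawR(170.47))])
E
```

```text
[0.40499813 0.05986221 0.118     ]
turn [  0.1   0.1 -13.9] shift [ -30.5 -237.8  -91.5]
```

send_rows:
  rows: "0 0 0 0 0 -40 -1;0 0 0 0 0 -91 -1;0 0 -7 -25 -60 -91 -1;0 0 -13.9 -50 -120 -91 -1;0 0 -13.9 -54 -180 -91 -1;0 0 -13.9 -54 -235 -91 -1;0 0 -13.9 -54 -235 -91 -1;0 0 -13.9 -54 -235 -91 -1"

```text
time: 5.1
eef_pos: [0.4268, 0.0528, 0.1164]
tcp_rot: [0.083, 0.997, 0.0, 0.0]
contact_force: [0.1, -0.3, -1.7]
opening: 0.228
finger_force: 108.1
```

```bash
python3 - <<'E'
from h import *
s=st(); P=[shot(n) for n in('wrist','scene','side')]
Rt=R.from_quat(s['tcp_rot']); 
tip=np.array(s['eef_pos'])+Rt.apply([-.105,0,.0178]); hb=np.array(s['eef_pos'])+Rt.apply([.073,0,.0178])
c=[]
for p in P:
    u,v=np.array(px(p,tip)).astype(int); print((u,v),np.round(px(p,hb)),look(p,'blade_tip'))
print('tip',tip)
C0=tf(C,(0,0,0));print('case frame', (R.from_euler('z',-C[2]).apply(tip-[C[0],C[1],0])*1000).round(1))
f=lambda p,x,y,W,H,s:cv2.resize(p['color'][y:y+H,x:x+W],(int(W*s),int(H*s)),interpolation=cv2.INTER_CUBIC)
im=np.zeros((600,800,3),np.uint8)
im[:300,:400]=f(P[1],185,140,100,75,4); im[:300,400:]=f(P[2],185,140,100,75,4); im[300:,:400]=f(P[0],0,0,512,384,.78125)
cv2.imwrite('pics/c2.png',im[:,:,::-1])
E
```

```text
{'time': 5.1, 'qpos': [-0.114, -0.102, 2.2664, 0.0005, 0.9766, -1.5184], 'eef_pos': [0.4268, 0.0528, 0.1164], 'tcp_rot': [0.0833, 0.9965, 0.0002, 0.0003], 'contact_force': [0.0958, -0.2691, -1.7367], 'opening': 0.2276, 'finger_force': 108.0753}
(np.int64(254), np.int64(397)) [255. 114.] [(0.85, [403.7, 57.1, 107.1])]
(np.int64(231), np.int64(177)) [171. 195.] [(0.65, [403.0, 52.8, 104.3])]
(np.int64(231), np.int64(171)) [164. 171.] [(0.93, [413.5, 47.4, 102.1]), (0.46, [556.8, -397.8, 44.0])]
tip [0.53038714 0.03538141 0.09863573]
case frame [-89.3  51.6  98.6]
```

View pics/c2.png

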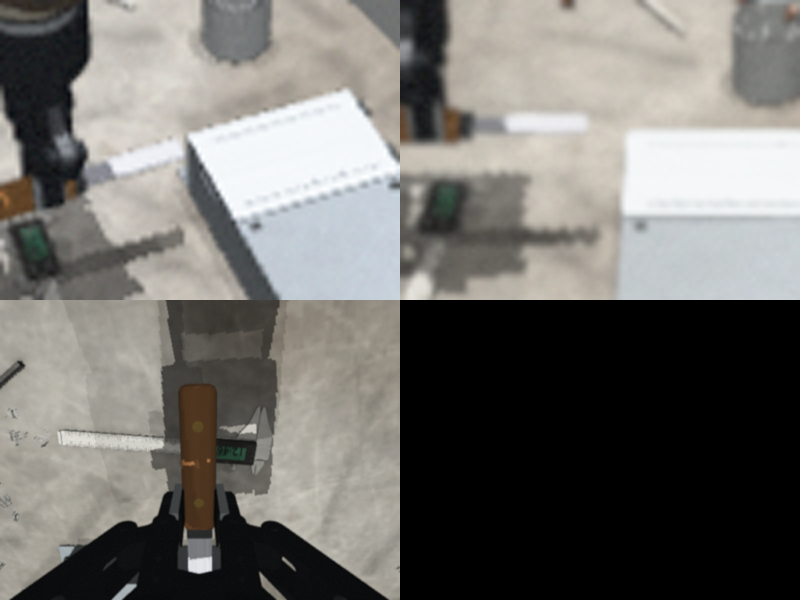

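The tip sits at scene (230.5,177.5) and side (231.7,170.8), matching the prediction from the grip. The blade is level and about 22 mm in front of the wall. Lowering it to notch height.

send_rows:
  rows: "0 0 0 0 2 25 -1;0 0 0 0 2 45 -1;0 0 0 0 2 48.5 -1;0 0 0 0 2 48.5 -1;0 0 0 0 2 48.5 -1"

```text
time: 6.02
eef_pos: [0.4279, 0.0547, 0.0688]
tcp_rot: [0.083, 0.997, -0.0, 0.001]
contact_force: [0.7, 0.3, -0.4]
opening: 0.227
finger_force: 108.1
```

```bash
cat >> h.py <<'E'
def tipc():
    s=ctrl.get_state(); Rt=R.from_quat(s['tcp_rot']); tip=np.array(s['eef_pos'])+Rt.apply([-.105,0,.0178])
    return tip,(R.from_euler('z',-C[2]).apply(tip-[C[0],C[1],0])*1000).round(1)
E
python3 - <<'E'
from h import *
s=st(); tip,tc=tipc(); print(tc)
P=[shot(n) for n in('scene','side')]
f=lambda p,x,y,W,H,s:cv2.resize(p['color'][y:y+H,x:x+W],(int(W*s),int(H*s)),interpolation=cv2.INTER_CUBIC)
for p in P: print(px(p,tip),px(p,tf(C,(-67,55,50))))
im=np.zeros((300,800,3),np.uint8)
im[:300,:400]=f(P[0],195,150,80,60,5); im[:300,400:]=f(P[1],195,150,80,60,5)
cv2.imwrite('pics/c3.png',im[:,:,::-1])
E
```

```text
{'time': 6.025, 'qpos': [-0.1089, -0.0072, 2.2843, 0.0, 0.8626, -1.5141], 'eef_pos': [0.4279, 0.0547, 0.0688], 'tcp_rot': [0.0827, 0.9966, -0.0, 0.0009], 'contact_force': [0.7302, 0.2772, -0.35], 'opening': 0.2266, 'finger_force': 108.0633}
[-88.5  53.8  51.1]
(np.float64(231.36212761467743), np.float64(188.4698079185154)) (np.float64(238.0338261686777), np.float64(186.42664233474142))
(np.float64(232.81314309329966), np.float64(185.2376080223759)) (np.float64(240.8605572628547), np.float64(185.30135125751534))
```

View pics/c3.png

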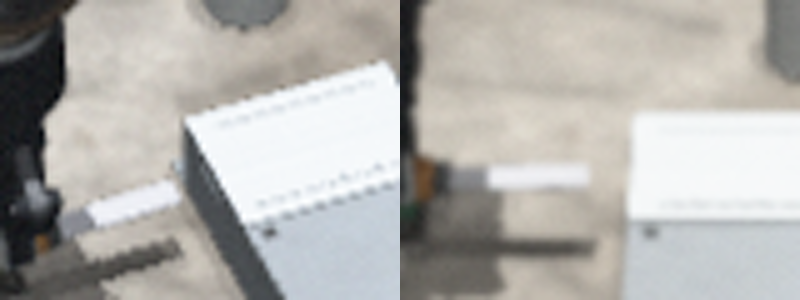

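The tip at scene (231,188) and side (232.6,184.6) is level with the notch centre within about 1 mm. Inserting.

send_rows:
  rows: "0 0 0 0 0 1.3 -1;0 0 0 -10 0.5 1.3 -1;0 0 0 -20 1 1.3 -1;0 0 0 -30 1 1.3 -1;0 0 0 -40 1 1.3 -1;0 0 0 -50 1 1.3 -1;0 0 0 -53 1 1.3 -1;0 0 0 -53 1 1.3 -1"

```text
time: 7.12
eef_pos: [0.4795, 0.0469, 0.0664]
tcp_rot: [0.083, 0.997, 0.0, -0.0]
contact_force: [-1.1, 0.2, -1.2]
opening: 0.226
finger_force: 108.1
```

```bash
python3 - <<'E'
from h import *
s=st(); tip,tc=tipc(); print(tc)
# targets along arc r=102 in case frame, contact = tip top
for th in (10,20,30,40,50,60,70,80,90,96):
    t=np.radians(th); x=65-102*np.cos(t)-1*np.sin(t); z=56+102*np.sin(t)-1.25*np.cos(t)
    print(th,'toolx',round(-(x-tc[0]),1),'toolz',round(-(z-tc[2]),1))
E
```

```text
{'time': 7.125, 'qpos': [-0.1135, 0.1102, 2.1661, 0.0, 0.8657, -1.5184], 'eef_pos': [0.4795, 0.0469, 0.0664], 'tcp_rot': [0.0828, 0.9966, 0.0, -0.0002], 'contact_force': [-1.1225, 0.2035, -1.1859], 'opening': 0.2264, 'finger_force': 108.0631}
[-36.4  54.6  48.6]
10 toolx -0.8 toolz -23.9
20 toolx -5.2 toolz -41.1
30 toolx -12.6 toolz -57.3
40 toolx -22.6 toolz -72.0
50 toolx -35.1 toolz -84.7
60 toolx -49.5 toolz -95.1
70 toolx -65.6 toolz -102.8
80 toolx -82.7 toolz -107.6
90 toolx -100.4 toolz -109.4
96 toolx -111.1 toolz -109.0
```

send_rows:
  rows: "0 0 0 0 0 -8 -1;0 0 0 -0.5 0 -16 -1;0 0 0 -0.8 0 -24 -1;0 0 0 -3 0 -33 -1;0 0 0 -5 0 -41 -1;0 0 0 -9 0 -49 -1;0 0 0 -12.6 0 -57 -1;0 0 0 -12.6 0 -57 -1"

```text
time: 8.12
eef_pos: [0.4934, 0.0446, 0.1248]
tcp_rot: [0.083, 0.997, -0.0, 0.002]
contact_force: [-0.1, 0.8, -0.8]
opening: 0.227
finger_force: 108.0
```

```bash
python3 - <<'E'
from h import *
s=st(); tip,tc=tipc(); print(tc)
P=[shot(n) for n in('scene','side')]
for p in P: print(px(p,tip),look(p,'cover_front_edge'))
t=np.radians(30); print(px(P[1],tf(C,(65-132*np.cos(t),55,56+132*np.sin(t)))))
f=lambda p,x,y,W,H,s:cv2.resize(p['color'][y:y+H,x:x+W],(int(W*s),int(H*s)),interpolation=cv2.INTER_CUBIC)
im=np.zeros((300,800,3),np.uint8)
im[:300,:400]=f(P[0],195,130,100,75,4); im[:300,400:]=f(P[1],205,130,100,75,4)
cv2.imwrite('pics/c4.png',im[:,:,::-1])
E
```

```text
{'time': 8.125, 'qpos': [-0.1149, 0.0373, 2.1133, -0.0, 0.9874, -1.5198], 'eef_pos': [0.4934, 0.0446, 0.1248], 'tcp_rot': [0.0828, 0.9966, -0.0001, 0.0018], 'contact_force': [-0.1209, 0.8138, -0.8367], 'opening': 0.2274, 'finger_force': 107.9984}
[-22.3  54.7 107.4]
(np.float64(252.5965067936897), np.float64(168.2427821138893)) [(0.72, [625.1, 21.1, 96.4])]
(np.float64(257.43503348949207), np.float64(167.78971342607116)) [(0.74, [629.8, 21.5, 97.9])]
(np.float64(246.94916063829686), np.float64(163.0870297942409))
```

View pics/c4.png

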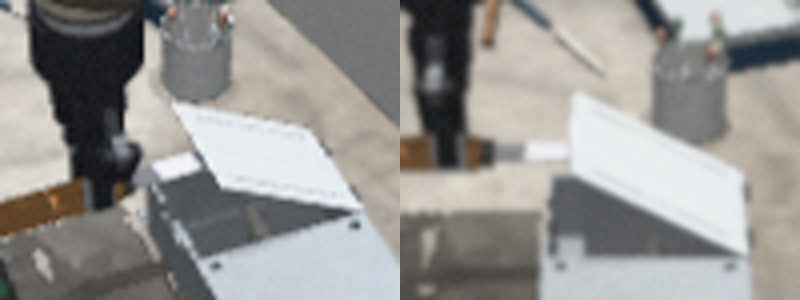

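The cover is up about 30°, resting on the blade tip (side crop, cover from (575,95) to (745,250)). Continuing the arc.

send_rows:
  rows: "0 0 0 -5 0 -8 -1;0 0 0 -10 0 -15 -1;0 0 0 -16 0 -22 -1;0 0 0 -22.5 0 -28 -1;0 0 0 -30 0 -33 -1;0 0 0 -37 0 -38 -1;0 0 0 -45 0 -42 -1;0 0 0 -53 0 -46 -1"

```text
time: 9.32
eef_pos: [0.5448, 0.036, 0.1698]
tcp_rot: [0.083, 0.997, -0.0, 0.0]
contact_force: [-2.0, -0.3, -1.7]
opening: 0.225
finger_force: 108.0
```

send_rows:
  rows: "0 0 0 -8 0 -3 -1;0 0 0 -17 0 -5 -1;0 0 0 -26 0 -6 -1;0 0 0 -35 0 -6.5 -1;0 0 0 -43 0 -6.5 -1;0 0 0 -49 0 -6.5 -1;0 0 0 -49 0 -6.5 -1;0 0 0 -49 0 -6.5 -1"

```text
time: 10.32
eef_pos: [0.5927, 0.0281, 0.1761]
tcp_rot: [0.083, 0.997, 0.0, 0.0]
contact_force: [-0.5, -0.3, -0.3]
opening: 0.227
finger_force: 108.4
```

```bash
python3 - <<'E'
from h import *
s=st(); tip,tc=tipc(); print(tc)
P=[shot(n) for n in('scene','side')]
for p in P: print(px(p,tip),look(p,'cover_front_edge'),look(p,'bar'),look(p,'bar_left_end'))
f=lambda p,x,y,W,H,s:cv2.resize(p['color'][y:y+H,x:x+W],(int(W*s),int(H*s)),interpolation=cv2.INTER_CUBIC)
im=np.zeros((300,800,3),np.uint8)
im[:300,:400]=f(P[0],205,130,100,75,4); im[:300,400:]=f(P[1],225,130,100,75,4)
cv2.imwrite('pics/c5.png',im[:,:,::-1])
E
```

```text
{'time': 10.325, 'qpos': [-0.1235, 0.183, 1.8475, 0.0002, 1.1103, -1.5289], 'eef_pos': [0.5927, 0.0281, 0.1761], 'tcp_rot': [0.0827, 0.9966, 0.0001, 0.0004], 'contact_force': [-0.5421, -0.2664, -0.3109], 'opening': 0.2265, 'finger_force': 108.3933}
[ 78.4  54.9 158.4]
(np.float64(285.3482889592139), np.float64(145.88300761711088)) [(0.74, [689.0, 5.9, 129.3]), (0.64, [618.4, 30.2, 25.2])] [(0.46, [690.5, 5.1, 126.3]), (0.46, [664.2, 207.4, 37.3])] []
(np.float64(297.1832554895043), np.float64(151.10213799548146)) [(0.65, [689.2, 0.5, 129.4])] [] [(0.7, [609.6, -80.1, 52.2])]
```

View pics/c5.png

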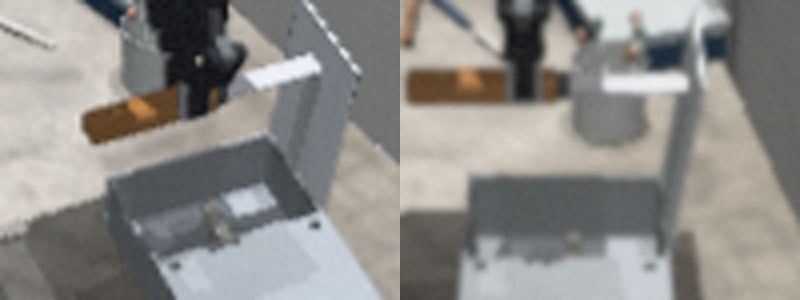

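The cover stands just past upright (about 97°), and part of the bar shows in the scene crop at (218,225). Retracting the scraper and carrying it back to its original spot.

send_rows:
  rows: "0 0 0 25 0 0 -1;0 0 0 60 0 0 -1;0 0 0 100 0 0 -1;0 0 0 130 0 10 -1;0 0 0 140 0 20 -1;0 0 0 140 0 20 -1"

```text
time: 11.48
eef_pos: [0.454, 0.0512, 0.1553]
tcp_rot: [0.083, 0.997, 0.0, -0.001]
contact_force: [0.4, 0.4, -1.1]
opening: 0.226
finger_force: 108.4
```

```bash
python3 - <<'E'
from h import *
delta([([.4716,.2903,.05],yawR(156.6)),([.4716,.2903,.0275],yawR(156.6))])
E
```

```text
turn [-0.  -0.1 13.9] shift [ 22.  238.8 105.3]
turn [-0.  -0.1 13.9] shift [ 21.9 238.8 127.8]
```

send_rows:
  rows: "0 0 4 6 60 20 -1;0 0 9 14 120 50 -1;0 0 13.9 20 180 80 -1;0 0 13.9 22 238.8 105 -1;0 0 13.9 22 238.8 105 -1;0 0 13.9 22 238.8 118 -1;0 0 13.9 22 238.8 126 -1;0 0 13.9 22 238.8 126 -1"

```text
time: 12.48
eef_pos: [0.472, 0.2888, 0.0295]
tcp_rot: [0.204, 0.979, -0.0, -0.001]
contact_force: [-0.8, -0.1, -0.7]
opening: 0.222
finger_force: 108.5
```

```bash
python3 - <<'E'
from h import *
st()
E
```

```text
{'time': 12.475, 'qpos': [0.3658, 0.3181, 2.0002, -0.0002, 0.8247, -0.7945], 'eef_pos': [0.472, 0.2888, 0.0295], 'tcp_rot': [0.2037, 0.979, -0.0004, -0.0006], 'contact_force': [-0.7534, -0.0861, -0.7258], 'opening': 0.222, 'finger_force': 108.5012}
```

Down another 2 mm, then release gently and rise.

send_rows:
  rows: "0 0 0 0 0 1.5 -1;0 0 0 0 0 2.7 -1;0 0 0 0 0 2.7 -1;0 0 0 0 0 2.7 -0.3;0 0 0 0 0 2.7 0;0 0 0 0 0 2.7 0;0 0 0 0 0 -30 0;0 0 0 0 0 -90 0"
  grip_force: 30

```text
time: 13.48
eef_pos: [0.4701, 0.2894, 0.1182]
tcp_rot: [0.203, 0.979, -0.002, -0.003]
contact_force: [0.0, 1.0, 0.9]
opening: 0.499
finger_force: 0.0
```

```bash
python3 - <<'E'
from h import *
st()
delta([(tf(C,(-5,55,300)),yawR(80.47))])
print(look(shot('side'),'scraper'))
E
```

```text
{'time': 13.475, 'qpos': [0.3681, 0.1742, 1.9768, 0.0, 0.9974, -0.7942], 'eef_pos': [0.4701, 0.2894, 0.1182], 'tcp_rot': [0.2028, 0.9792, -0.0018, -0.0029], 'contact_force': [0.0405, 1.0272, 0.9355], 'opening': 0.4991, 'finger_force': 0.0}
turn [-0.4 -0.1 76.1] shift [-236.4 -186.6 -182. ]
[(0.83, [467.0, 287.0, 11.6])]
```

```bash
python3 - <<'E'
from h import *
delta([(tf(C,(-5,-20,270)),yawR(80.47))])
E
```

```text
turn [ 0.9  0.1 76.1] shift [-251.7 -262.3 -142.5]
```

send_rows:
  rows: "0 0 5 0 0 -60 0;0 0 15 -30 -40 -115 0;0 0 25 -80 -90 -142 0;0 0 36 -130 -140 -142 0;0 0 46 -180 -190 -142 0;0 0 56 -230 -240 -142 0;0 0 66 -252 -262 -142 0;0 0 76 -252 -262 -142 0"

```text
time: 14.58
eef_pos: [0.6001, -0.0539, 0.2613]
tcp_rot: [0.766, 0.643, -0.0, 0.0]
contact_force: [-0.4, 0.8, -0.1]
opening: 0.501
finger_force: 0.0
```

send_rows:
  rows: "0 0 0 0 0 0 -0.2;0 0 0 0 0 0 -0.2"

```text
time: 14.82
eef_pos: [0.599, -0.0494, 0.2615]
tcp_rot: [0.762, 0.648, -0.0, -0.001]
contact_force: [1.1, 0.3, 0.1]
opening: 0.401
finger_force: 0.0
```

```bash
python3 - <<'E'
from h import *
st(); p=shot('wrist'); ps=shot('scene')
for n in('bar','bar_left_end','bar_right_end','deck_edge'): print(n,look(p,n),look(ps,n))
for X in ((-64,100,56),(64,100,56),(64,10,56),(-64,10,56),(0,60,23)): print(X,np.round(px(p,tf(C,X)),1))
cv2.imwrite('pics/w6.png',cv2.resize(p['color'],(800,600),interpolation=cv2.INTER_CUBIC)[:,:,::-1])
E
```

```text
{'time': 14.825, 'qpos': [-0.2511, 0.1193, 1.7561, 0.0004, 1.2673, -0.0903], 'eef_pos': [0.599, -0.0494, 0.2615], 'tcp_rot': [0.7616, 0.648, -0.0002, -0.0005], 'contact_force': [1.117, 0.2563, 0.0623], 'opening': 0.4012, 'finger_force': 0.0}
bar [(0.67, [619.0, 7.3, 22.6])] [(0.68, [565.7, -344.2, 34.2]), (0.44, [623.4, 32.7, 22.6])]
bar_left_end [(0.35, [639.2, 3.0, 53.3])] [(0.41, [606.4, -43.5, 56.9])]
bar_right_end [(0.88, [618.6, 12.9, 23.6])] [(0.54, [620.5, 31.8, 26.5])]
deck_edge [(0.88, [641.3, -2.3, 57.3])] [(0.94, [608.2, -40.1, 56.0])]
(-64, 100, 56) [199.8  49.2]
(64, 100, 56) [327.7  50. ]
(64, 10, 56) [320.6 140.1]
(-64, 10, 56) [204.1 139.3]
(0, 60, 23) [262.4  91.5]
```

View pics/w6.png

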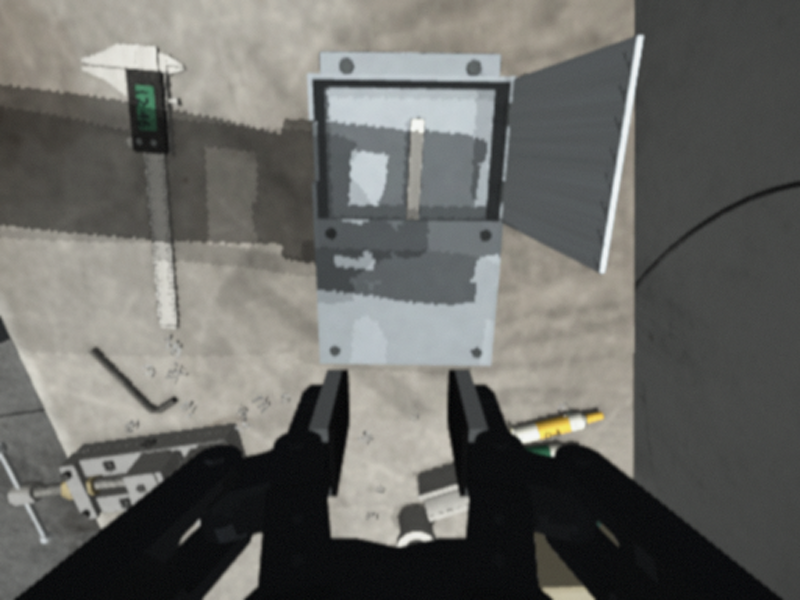

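The hatch shows from (312,78) to (508,219), with the cover upright to its right. The bar is a strip from its left end at (417,119) to the deck edge at (414,218), i.e. (266.9,76.2) and (265,139.5) in raw pixels.

```bash
python3 - <<'E'
from h import *
p=shot('wrist')
A=ray(p,266.9,76.2,.023);B=ray(p,265.0,138,.023)
inv=lambda X:(R.from_euler('z',-C[2]).apply(X-[C[0],C[1],0])*1000).round(1)
print(A,B,inv(A),inv(B),np.degrees(np.arctan2(*(A-B)[[1,0]])))
# refine: bar edges along rows, width from gray
g=cv2.cvtColor(p['color'],cv2.COLOR_RGB2GRAY)
for v in(80,90,100,110,120,130): print(v,g[v,256:277].tolist())
print('col',g[66:90,267].tolist())
E
```

```text
[0.6282949  0.04349645 0.023     ] [ 0.61563647 -0.02518784  0.023     ] [ 5.9 75.8 23. ] [ 4.8  6.  23. ] 79.55762894609958
80 [205, 207, 199, 187, 181, 188, 218, 240, 245, 244, 244, 244, 244, 238, 218, 202, 201, 202, 204, 204, 205]
90 [120, 120, 112, 98, 88, 109, 153, 164, 159, 160, 158, 159, 162, 159, 137, 122, 120, 121, 122, 121, 122]
100 [119, 115, 109, 96, 99, 123, 149, 159, 159, 161, 159, 159, 145, 121, 117, 119, 122, 121, 120, 120, 120]
110 [115, 102, 94, 89, 106, 147, 161, 159, 158, 156, 159, 162, 155, 132, 119, 120, 120, 118, 118, 119, 118]
120 [113, 100, 92, 97, 121, 146, 157, 156, 153, 152, 153, 144, 120, 114, 116, 115, 119, 118, 119, 120, 120]
130 [99, 90, 84, 103, 143, 158, 155, 155, 153, 153, 148, 133, 118, 110, 109, 106, 110, 115, 117, 116, 116]
col [205, 206, 205, 206, 203, 204, 203, 198, 195, 214, 239, 244, 244, 244, 244, 244, 242, 229, 189, 163, 157, 160, 158, 158]
```

```bash
python3 - <<'E'
from h import *
p=shot('wrist')
inv=lambda X:(R.from_euler('z',-C[2]).apply(X-[C[0],C[1],0])*1000).round(1)
g=cv2.cvtColor(p['color'],cv2.COLOR_RGB2GRAY).astype(float)
pts=[]
for v in range(86,134,3):
    r=g[v-1:v+2,257:275].mean(0); d=np.diff(r); i=np.argmax(d);j=i+np.argmin(d[i:])
    pts.append(inv(ray(p,257+(i+j)/2+.5,v,.023)))
pts=np.array(pts); k=np.polyfit(pts[:,1],pts[:,0],1); L=inv(ray(p,266.3,75.3,.023)); yaw=-np.degrees(np.arctan(k[0]))
print(k,yaw,L,'x at 55',np.polyval(k,55),np.abs(pts[:,0]-np.polyval(k,pts[:,1])).max())
for z in(85,27): 
  delta([(tf(C,(np.polyval(k,55),55,z)),yawR(80.47+yaw))])
E
```

```text
[0.04148281 1.92300214] -2.3754281491610016 [ 5.3 76.7 23. ] x at 55 4.204556838603603 0.3473633999923531
turn [0.  0.  2.5] shift [ 76.3  11.5 177. ]
turn [0.  0.  2.5] shift [ 76.3  11.5 235. ]
```

send_rows:
  rows: "0 0 2.5 40 6 0 -0.2;0 0 2.5 76.3 11.5 40 -0.2;0 0 2.5 76.3 11.5 100 -0.2;0 0 2.5 76.3 11.5 150 -0.2;0 0 2.5 76.3 11.5 170 -0.2;0 0 2.5 76.3 11.5 170 -0.2"

```text
time: 16.18
eef_pos: [0.6227, 0.023, 0.0911]
tcp_rot: [0.777, 0.63, -0.001, -0.001]
contact_force: [-0.1, 0.5, 1.1]
opening: 0.401
finger_force: 0.0
```

```bash
python3 - <<'E'
from h import *
st()
delta([(tf(C,(4.2,55,27)),yawR(78.1))])
E
```

```text
{'time': 16.175, 'qpos': [-0.1257, 0.352, 1.8134, 0.0, 0.9786, 0.0822], 'eef_pos': [0.6227, 0.023, 0.0911], 'tcp_rot': [0.7767, 0.6299, -0.0008, -0.0009], 'contact_force': [-0.1373, 0.5232, 1.0788], 'opening': 0.4013, 'finger_force': 0.0}
turn [-0.1  0.  -0. ] shift [ 0.3  0.6 64.1]
```

send_rows:
  rows: "0 0 0 0 0.5 25 -0.2;0 0 0 0 0.5 45 -0.2;0 0 0 0 0.5 56 -0.2;0 0 0 0 0.5 62.5 -0.2;0 0 0 0 0.5 62.5 -0.2"

```text
time: 16.8
eef_pos: [0.6236, 0.023, 0.0294]
tcp_rot: [0.777, 0.63, -0.0, -0.0]
contact_force: [-1.8, 0.0, 0.6]
opening: 0.4
finger_force: 0.0
```

send_rows:
  rows: "0 0 0 0 0 0 -0.6;0 0 0 0 0 0 -1;0 0 0 0 0 0 -1;0 0 0 0 0 0 -1;0 0 0 0 0 0 -1;0 0 0 0 0 0 -1"
  grip_force: 115

```text
time: 17.55
eef_pos: [0.6245, 0.0229, 0.0307]
tcp_rot: [0.777, 0.63, 0.001, 0.001]
contact_force: [-1.1, 0.5, 5.4]
opening: 0.071
finger_force: 114.5
```

```bash
python3 - <<'E'
from h import *
s=st(); tc=(R.from_euler('z',-C[2]).apply(np.array(s['eef_pos'])-[C[0],C[1],0])*1000); print(tc)
h=tc[2]-3; a=tc[1]+43.3
for yr,zr,f in((-43,3,0),(-43,5,0),(-36,5,8),(-32,5,16),(-30,5,24),(-30,5,28),(-21,9.5,28),(-12,14,28),(-3,18,28),(6,23,28),(15,27,28),(24,31.5,28),(33,36,28)):
    c,n=np.cos(np.radians(f)),np.sin(np.radians(f)); print(f,round(yr+a*c-h*n-(-43+a),1),round(-(zr+a*n+h*c-(3+h)),1))
E
```

```text
{'time': 17.55, 'qpos': [-0.1255, 0.443, 1.8231, 0.0001, 0.8737, 0.0823], 'eef_pos': [0.6245, 0.0229, 0.0307], 'tcp_rot': [0.7766, 0.6299, 0.0006, 0.0006], 'contact_force': [-1.1414, 0.4669, 5.3662], 'opening': 0.0709, 'finger_force': 114.4906}
[ 5.57403714 54.92151143 30.67064625]
0 0.0 -0.0
0 0.0 -2.0
8 2.2 -15.4
16 -0.4 -28.0
24 -6.7 -39.6
28 -11.5 -44.9
28 -2.5 -49.4
28 6.5 -53.9
28 15.5 -57.9
28 24.5 -62.9
28 33.5 -66.9
28 42.5 -71.4
28 51.5 -75.9
```

send_rows:
  rows: "0 0 0 0 0 -2 -1;0 0 0 1 0 -3.5 -1;0 4 0 1.5 0 -9 -1;0 8 0 2 0 -15.4 -1;0 12 0 1 0 -22 -1;0 16 0 -0.4 0 -28 -1;0 16 0 -0.4 0 -28 -1;0 16 0 -0.4 0 -28 -1"

```text
time: 18.55
eef_pos: [0.623, 0.0229, 0.0568]
tcp_rot: [0.769, 0.624, 0.107, -0.088]
contact_force: [0.0, 0.4, -2.8]
opening: 0.073
finger_force: 113.6
```

```bash
cat >> h.py <<'E'
def barc(a=98,h=27.7,xo=.0):
    s=ctrl.get_state(); Rt=R.from_quat(s['tcp_rot']); o=[]
    for al,hh in((-a,h),(-a,h-20),(120-a,h),(120-a,h-20),(0,0)):
        X=np.array(s['eef_pos'])+Rt.apply([al/1000,0,hh/1000]); o.append((R.from_euler('z',-C[2]).apply(X-[C[0],C[1],0])*1000).round(1).tolist())
    print('Rbot,Rtop,Lbot,Ltop,tcp',o); return o
E
python3 - <<'E'
from h import *
st();barc()
p=shot('side');q=shot('scene')
for n in('bar','bar_left_end'): print(look(p,n),look(q,n))
w_=tf(C,barc()[2]); print('pred left',w_)
E
```

```text
{'time': 18.55, 'qpos': [-0.2284, 0.3927, 1.854, 0.349, 0.9322, -0.2352], 'eef_pos': [0.623, 0.0229, 0.0568], 'tcp_rot': [0.7691, 0.6239, 0.1073, -0.0879], 'contact_force': [0.035, 0.4492, -2.7709], 'opening': 0.073, 'finger_force': 113.6219}
Rbot,Rtop,Lbot,Ltop,tcp [[0.5, -31.9, 3.2], [0.3, -37.4, 22.5], [5.3, 83.3, 36.2], [5.1, 77.8, 55.4], [4.2, 54.6, 56.8]]
[(0.59, [625.3, 13.8, 50.3])] []
[] []
Rbot,Rtop,Lbot,Ltop,tcp [[1.0, -31.7, 3.7], [0.8, -37.2, 23.0], [5.7, 83.6, 36.8], [5.5, 78.1, 56.0], [4.6, 54.9, 57.3]]
pred left [0.62936005 0.05120311 0.0368    ]
```

```bash
python3 - <<'E'
from h import *
a,h=98,27.7
s=ctrl.get_state(); R0=R.from_quat(s['tcp_rot']); p0=np.array(s['eef_pos'])
pos=lambda yr,zr,f:np.array([yr+a*np.cos(np.radians(f))-h*np.sin(np.radians(f)),zr+a*np.sin(np.radians(f))+h*np.cos(np.radians(f))])
b=pos(-31.9,3.5,16); yd=R0.as_matrix()[:,0].copy(); yd[2]=0; yd/=np.linalg.norm(yd)
T=[]
for yr,zr,f in((-30,6,20),(-30,6,24),(-30,6,28),(-21,10,28),(-12,14.5,28),(-3,18.5,28),(6,23.5,28),(15,27.5,28),(24,32,28),(33,36.5,28),(36,80,28),(36,140,28)):
    d=(pos(yr,zr,f)-b)/1000; T.append((p0+yd*d[0]+np.array([0,0,d[1]]),R0*R.from_rotvec([0,np.radians(f-16),0])))
delta(T)
E
```

```text
turn [ 0.  4. -0.] shift [ 0.3 -0.  -8.6]
turn [ 0.  8. -0.] shift [ -2.3  -0.  -15.2]
turn [ 0. 12. -0.] shift [ -5.4  -0.  -21.6]
turn [ 0. 12. -0.] shift [  4.4  -0.  -23. ]
turn [ 0. 12. -0.] shift [ 14.3  -0.  -24.9]
turn [ 0. 12. -0.] shift [ 24.   -0.  -26.2]
turn [ 0. 12. -0.] shift [ 34.   -0.  -28.6]
turn [ 0. 12. -0.] shift [ 43.8  -0.  -29.9]
turn [ 0. 12. -0.] shift [ 53.7  -0.  -31.8]
turn [ 0. 12. -0.] shift [ 63.6  -0.  -33.6]
turn [ 0. 12. -0.] shift [ 78.4  -0.  -74.6]
turn [ 0. 12. -0.] shift [  95.    -0.  -132.3]
```

send_rows:
  rows: "0 4 0 0.3 0 -8.6 -1;0 8 0 -2.3 0 -15.2 -1;0 12 0 -5.4 0 -21.6 -1;0 12 0 -5.4 0 -21.6 -1;0 12 0 4.4 0 -23 -1;0 12 0 9 0 -24 -1;0 12 0 14.3 0 -24.9 -1;0 12 0 14.3 0 -24.9 -1"

```text
time: 19.85
eef_pos: [0.6252, 0.0302, 0.0857]
tcp_rot: [0.753, 0.612, 0.188, -0.152]
contact_force: [0.1, -0.4, -2.8]
opening: 0.072
finger_force: 113.7
```

```bash
python3 - <<'E'
from h import *
st();o=barc()
p=shot('side')
for n in('bar','bar_left_end'): print(look(p,n))
print(tf(C,o[2]),tf(C,o[3]))
E
```

```text
{'time': 19.85, 'qpos': [-0.2892, 0.3684, 1.8621, 0.5753, 1.0345, -0.4136], 'eef_pos': [0.6252, 0.0302, 0.0857], 'tcp_rot': [0.7531, 0.6118, 0.1879, -0.1522], 'contact_force': [0.0603, -0.4227, -2.7902], 'opening': 0.0722, 'finger_force': 113.6552}
Rbot,Rtop,Lbot,Ltop,tcp [[2.1, -11.3, 15.3], [1.7, -20.7, 33.0], [6.4, 94.6, 71.6], [6.0, 85.2, 89.3], [5.0, 62.2, 85.7]]
[(0.47, [624.8, 7.7, 72.3])]
[(0.62, [620.8, 4.5, 67.1])]
[0.63187127 0.06193548 0.0716    ] [0.62992077 0.05273137 0.0893    ]
```

send_rows:
  rows: "0 0 0 10 0 0.3 -1;0 0 0 20 0 0.6 -1;0 0 0 30 0 1 -1;0 0 0 40 0 1.3 -1;0 0 0 50 0 1.7 -1;0 0 0 55 0 1.7 -1;0 0 0 55 0 1.7 -1"

```text
time: 20.88
eef_pos: [0.6353, 0.078, 0.11]
tcp_rot: [0.753, 0.612, 0.188, -0.152]
contact_force: [-0.5, -0.4, -1.7]
opening: 0.068
finger_force: 113.7
```

```bash
python3 - <<'E'
from h import *
st();barc()
E
```

```text
{'time': 20.875, 'qpos': [-0.2081, 0.344, 1.8408, 0.5766, 1.0372, -0.3206], 'eef_pos': [0.6353, 0.078, 0.11], 'tcp_rot': [0.7533, 0.6116, 0.1879, -0.1523], 'contact_force': [-0.497, -0.3611, -1.7033], 'opening': 0.0677, 'finger_force': 113.6551}
Rbot,Rtop,Lbot,Ltop,tcp [[4.1, 37.6, 39.5], [3.7, 28.2, 57.2], [8.4, 143.4, 95.8], [8.0, 134.1, 113.5], [7.1, 111.0, 110.0]]
```

send_rows:
  rows: "0 0 0 7 0 -13 -1;0 0 0 18 0 -33 -1;0 0 0 32 0 -60 -1;0 0 0 47 0 -88 -1;0 0 0 61 0 -115 -1;0 0 0 70 0 -132 -1;0 0 0 70 0 -132 -1"

```text
time: 21.75
eef_pos: [0.6361, 0.0772, 0.2622]
tcp_rot: [0.753, 0.612, 0.189, -0.15]
contact_force: [-0.1, -0.2, -2.7]
opening: 0.077
finger_force: 113.6
```

send_rows:
  rows: "0 -5 0 -10 0 -5 -1;0 -10 0 -20 0 -10 -1;0 -15 0 -31 0 -16 -1;0 -20 0 -42 0 -22 -1;0 -25 0 -52 0 -28 -1;0 -28 0 -57 0 -30 -1;0 -28 0 -57 0 -30 -1;0 -28 0 -57 0 -30 -1"

```text
time: 22.75
eef_pos: [0.6215, 0.0146, 0.2577]
tcp_rot: [0.777, 0.63, -0.0, -0.001]
contact_force: [-0.1, 0.5, -2.8]
opening: 0.072
finger_force: 113.6
```

send_rows:
  rows: "0 0 0 0 0 0 -1;0 0 0 0 0 0 -1;0 0 0 0 0 0 -1;0 0 0 0 0 0 -1"

```text
time: 23.25
eef_pos: [0.6219, 0.0145, 0.259]
tcp_rot: [0.777, 0.63, 0.0, 0.0]
contact_force: [-1.0, 0.9, -2.6]
opening: 0.073
finger_force: 113.6
```

```bash
python3 - <<'E'
from h import *
s=st();o=barc(); print(np.round(s['dq'],3))
p,q=shot('side'),shot('scene')
for n in('bar','bar_left_end','bar_right_end','cover_front_edge','scraper','tin_cup','bushing_0','v_block'): print(n,look(p,n),look(q,n))
print([tf(C,x).round(3) for x in o[:4]])
for th in (85,90,97.5,105):
    t=np.radians(th)
    print(th,[np.round(px(c,tf(C,(65-132*np.cos(t),55,56+132*np.sin(t)))),1).tolist() for c in(p,q)])
E
```

```text
{'time': 23.25, 'qpos': [-0.1397, 0.167, 1.7075, 0.0001, 1.2669, 0.068], 'eef_pos': [0.6219, 0.0145, 0.259], 'tcp_rot': [0.7766, 0.63, 0.0001, 0.0], 'contact_force': [-1.036, 0.8506, -2.6196], 'opening': 0.0731, 'finger_force': 113.6184}
Rbot,Rtop,Lbot,Ltop,tcp [[0.3, -51.8, 231.2], [0.3, -51.8, 251.2], [5.3, 68.1, 231.3], [5.3, 68.1, 251.3], [4.4, 46.1, 259.0]]
[-0.     0.001  0.001 -0.001  0.    -0.   ]
bar [(0.58, [610.3, -43.7, 255.8])] [(0.56, [607.3, -40.8, 249.6])]
bar_left_end [(0.7, [608.6, -49.2, 250.0]), (0.56, [574.1, -338.1, 37.2])] [(0.67, [605.6, -37.5, 249.6]), (0.28, [464.4, 291.8, 16.8])]
bar_right_end [(0.42, [606.0, -47.2, 248.0])] [(0.43, [605.8, -38.1, 250.9])]
cover_front_edge [(0.68, [693.3, 1.1, 131.8]), (0.34, [613.7, -74.2, 50.0])] [(0.82, [692.2, 5.5, 134.5])]
scraper [(0.66, [467.0, 284.2, 7.9])] [(0.15, [569.2, -342.4, 34.9])]
tin_cup [(0.93, [684.3, 188.5, 42.7]), (0.21, [572.1, -341.0, 38.2])] [(0.69, [684.6, 202.1, 41.9])]
bushing_0 [(0.9, [558.2, -396.9, 41.1]), (0.67, [572.2, -341.0, 38.0])] [(0.71, [568.7, -341.9, 35.3]), (0.47, [555.4, -388.6, 46.9])]
v_block [(0.64, [604.4, -298.6, 27.2]), (0.48, [611.1, -82.0, 48.8])] [(0.71, [598.7, -290.3, 25.5])]
[array([ 0.602, -0.081,  0.231]), array([ 0.602, -0.081,  0.251]), array([0.626, 0.036, 0.231]), array([0.626, 0.036, 0.251])]
85 [[287.8, 141.2], [278.2, 140.2]]
90 [[292.4, 141.0], [281.9, 139.0]]
97.5 [[299.3, 141.4], [287.3, 137.8]]
105 [[306.1, 142.5], [292.6, 137.3]]
```

```bash
python3 -c "
from h import *
print(ctrl.sign_off())"
```

```text
the job is handed in; nothing more can be done
None
```

The job is handed in at 23 s on the robot's clock: the cover is levered open to about 97°, the scraper is back on the bench where it lay, and the bar is held level and still, its underside about 17 cm above the case's top. The final pictures show the cup, the V-block and the bushings where they stood; no verdict came back after hand-in.

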